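# Clamp a 3D-printer build platform in its removal jig

### The arm

A 6-joint arm with a two-finger parallel gripper is mounted at the origin on the work surface. World frame = base frame: x ahead of the robot, y to its left, z up, the work surface at z = 0. Lengths are in mm, angles in rad, forces in N, time in s.
With the tool pointing down it reaches from about 275 to 1000 mm from the base axis. Payload 8.4 kg.
Tool frame: the origin (TCP) lies between the finger pads; the fingertips stand r.finger_overhang ahead of it and the grasp point (between the pads) is the TCP (r.finger_overhang is the distance from the TCP to the fingertips, in mm); z points along the fingers, y is the line along which they close (so a half turn about z gives the same grasp; the last joint's range is limited). The gripper opens to 85 mm and grips with 20 to 120 N. Pads are 22 mm wide; open, the fingers measure 114 mm over their backs; the gripper's body (76 mm by 85 mm) begins 54 mm behind the grasp point. The pads swing forward as they close: fully open they stand 13 mm farther back than shut.
Start: joints at [1.146, 0.353, 1.633, -0, 1.155, -0.002], TCP at [256.446, 569.968, 250.281] pointing down, gripper open.
Joint ranges: [-2.63, 2.63], [-0.92, 2.1], [0.06, 2.66], [-1.3, 4.44], [0, 2.69], [-3.02, 3.02]. Speed limits (rad/s): [2.22, 2.22, 2.79, 3.14, 3.14, 3.14].

### API

Orientations are given as [roll, pitch, yaw] about the fixed x, y, z axes, in that order (R = Rz(yaw) Ry(pitch) Rx(roll)).
In Python, from rig import r, cams, sign_off gives the robot as it stands.
- The arm moves only by the shell command python3 -m crank 'ROWS' [FORCE]. ROWS is JSON, a list of rows, each a list of 7 numbers: the shift along the tool's x, y, z in m, then the turn, a rotation vector about the tool's x, y, z in rad, then the closure, from 0 (fully open) to 1 (shut). In form: [[dx, dy, dz, ax, ay, az, gripper], ...]. A call has 1 to 5 rows; each row is the pose to reach, as a shift and turn from the pose commanded when the call began, along the tool's axes at that moment; what a row does not reach only later rows make up. A row lasts 1/10 s, in which the tool goes at most 50 mm and 8.59 degrees, less where a joint would pass 70% of its speed; a pose out of reach is approached as far as the arm can. A call with a gripper value outside its range is refused whole. The fingers move at their own pace and stop on an object; FORCE is the grip in N (left out, the last holds). Time passes only in rows, so rows that repeat a pose let the fingers close. It gives the time, the measured TCP pose, the force, the opening and the grip force at its end, in the units of the state.
- r.sense(): the state, without advancing time (a new reading comes with each control period).
- cams.grab_frame(name): name is "side" or "top" or "wrist"; returns a dict with "image" (384x512x3 uint8, red, green, blue), "fx", "fy", "cx", "cy" (pixels), "D" ([k1, k2, p1, p2, k3] as OpenCV has them; the pictures are not rectified), "position" and "orientation" of the camera in the world. Camera axes: x right, y down, z forward; pixel columns grow to the right and rows downward; lengths in mm; the calibration is good to about 2 mm. A picture is of the moment at which its call begins. There is no depth.
- sign_off(): hands the job in; it is judged then, once.
The state is a dict: "clock": time; "qpos": joint angles; "qvel": joint speeds; "joint_efforts": joint torques, N m; "eef_pos": TCP position; "tcp_rot": TCP orientation; "contact_force": force on the tool from outside, world axes, zero at the start; "wrist_torque": the same for the moment, N m; "opening": opening from 0.0 (shut) to 1.0 (fully open); "grasp_force": force on a finger pad.
Only numpy, scipy, OpenCV 4.12 (cv2) and the standard library are available. Lean on these libraries where they do the work, as an engineer would, in place of code of your own. Each camera call takes 0.05 s, during which the arm holds its last target. There are 200 camera calls.

### The job

Clamp the build platform in its jig so that the dental print can be scraped off it: with the outside of a finger, swing the clamp strap round over the platform until it meets its stop pin, then push the cam lever fully down so that the rubber pad holds the platform tight. All of it is pushing: lift or carry nothing, do not press on the platform or its print, and leave the other things on the bench where they are.

Things in the scene. Friction and masses are not known exactly. Their poses are not given: they have to be found in the camera images.
- jig: Jig fixed to the bench: aluminium base 130 x 240 x 12 mm (x, y, z). Origin on the bench, 4 mm from mid base. y axis runs along it from the clamp post (x = 0, y = -75 mm) to the platform (y = -30 to 110 mm); x crosses it, away from the robot at yaw 0; z up. Turned up to 0.6 rad. Stop pin, 8 mm thick, top at z = 68 mm: x = 16.5, y = -41 mm.
- clamp_strap (a joint): Swing of the strap about the upright post, rad. Slotted steel bar 24 mm wide, 12 thick (z = 60 to 72 mm), reaching 100 mm from the post axis, 22 behind. 0: points along jig +y, over the platform, at the stop pin; grows anticlockwise from above (1.57: along jig -x). Starts at 1.2 to 1.9. Light friction, about 1 N at the end; stays where it is left.
- cam_lever (a joint): Turn of the cam lever about its level pin on top of the post, rad. 0: upright; grows as it leans to jig +x; 1.5: fully down on its stop, nearly level, pointing along jig +x. Starts at 0.2 to 0.55. Stays where it is left; takes about 3 to 6 N near its tip. Turning it down lowers strap and pad by up to 4 mm onto the platform.
- strap_pivot (a point): Point on the post axis at mid height of the strap: jig frame x = 0, y = -75, z = 66 mm.
- lever_pivot (a point): Pin of the cam lever, on the post axis: jig frame x = 0, y = -75, z = 92 mm.
- lever_tip (a point): End of the cam lever, 96 mm from its pin. The lever has a black round grip, 16 to 21 mm thick, from 34 to 96 mm from the pin.
- pressure_pad: Black rubber foot, 17 mm wide, of the upright screw in the strap, 80 mm from the post axis; moves with the strap. Origin at the centre of the foot's underside; the screw rises to 54 mm above it, with a nut 16 mm wide on top of the strap. Raised, the foot hangs 1 to 2 mm above the platform, the strap's underside 18 mm above it.
- platform: Loose in the jig: aluminium plate 86 x 140 x 12 mm (x, y, z) on a black block 48 x 100 x 18 mm between the jig's rails. Origin under the block's middle, axes as the jig's, at jig y = 40, z = 12 mm; plate top 42 mm above the bench. The print, a horseshoe dental arch 23 mm high, stands on the half away from the clamp (jig y over 43 mm). 0.4 to 0.7 kg.
- scraper: Scraper, black handle and steel blade, 185 mm long, 38 mm wide, lying beside the jig; not needed.
- tweezers: Steel tweezers, 140 mm long, lying on the robot's side of the jig; not needed.
- arch_model: Finished dental arch print, 61 x 56 x 23 mm, lying beyond the jig; not needed.
- rinse_bottle: White squeeze bottle, 64 mm wide, 168 mm tall, standing beyond the jig; not needed.
- jar: Glass jar with a steel lid, 66 mm wide, 72 mm tall, standing past the clamp end of the jig; not needed.
- wipes_tub: White round tub, 94 mm wide, 134 mm tall, on the right of the bench; not needed.
- glove_box: White cardboard glove box, 120 x 230 x 70 mm, on the left of the bench; not needed.

How it is judged:
By the outcome, as a careful person would: the job done as asked, in the order asked, and still so for the second after the job is handed in, with the robot touching nothing.
It also fails if it takes over 54 s, if anything falls off the work surface, if the arm or the gripper's body presses on something with over 40 N, if the wrist force passes 120 N, or if a joint passes its speed limit or range.

## Working session

There is one attempt and no reset: what is moved stays moved. The work goes in short steps, Python scripts to look and compute and a shell command to move; the robot and the scene stay as the last step left them, time stands still between calls to the robot, and variables do not carry over. Pictures are saved under pics/ and viewed, at most 10 in all, crops included, and the job is handed in when it is done.

```bash
ls; mkdir -p pics
python3 - <<'E'
from rig import r,cams
import cv2,json
s=r.sense();print(s['clock'],s['eef_pos'],s['tcp_rot'],r.finger_overhang)
for n in("top","side"):
    f=cams.grab_frame(n);cv2.imwrite(f'pics/{n}0.png',f['image'][...,::-1])
    print(n,{k:v for k,v in f.items() if k!='image'})
E
```

```text
pics
0.0 [256.24595076 569.5596916  249.58360385] [-3.14022670e+00  2.21822779e-06  2.71884830e+00] 19.0
top {'fx': 430.8429450872393, 'fy': 430.8429450872393, 'cx': 261.18349854591077, 'cy': 194.09186984018618, 'D': array([-0.04525106,  0.        ,  0.        ,  0.        ,  0.        ]), 'position': array([ 496.43380569,    4.3044535 , 1359.28434229]), 'orientation': array([-3.09118169,  0.01323214, -1.5732137 ])}
side {'fx': 348.26306211102616, 'fy': 348.26306211102616, 'cx': 255.64430590325912, 'cy': 191.34446576142665, 'D': array([-0.05160017,  0.        ,  0.        ,  0.        ,  0.        ]), 'position': array([ 425.57828037, -763.42129445,  828.45642649]), 'orientation': array([-2.2867476 ,  0.00319246, -0.17947606])}
```

View pics/top0.png

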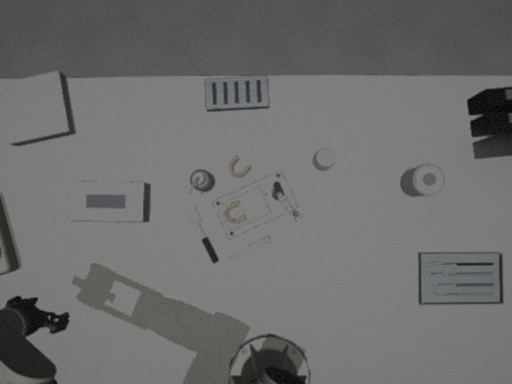

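View pics/side0.png

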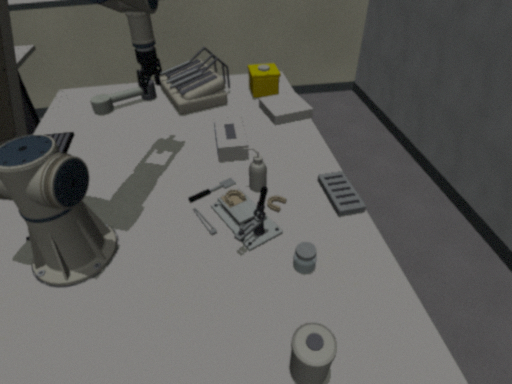

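The top view shows the jig around px (255,205), with its platform and print at the left end and the post and lever near (280,188). The strap points down-right to about (296,214). In the side view the lever stands at (262,200). I'll enlarge both.

Run:
```python
import cv2,numpy as np
a=cv2.imread('pics/top0.png')[155:255,180:340];b=cv2.imread('pics/side0.png')[150:270,180:330]
a=cv2.resize(a,None,fx=5,fy=5,interpolation=2);b=cv2.resize(b,None,fx=5,fy=5,interpolation=2)
cv2.imwrite('pics/topc.png',cv2.convertScaleAbs(a,alpha=1.4));cv2.imwrite('pics/sidec.png',cv2.convertScaleAbs(b,alpha=1.2))
```

```text
(no output)
```

View pics/topc.png

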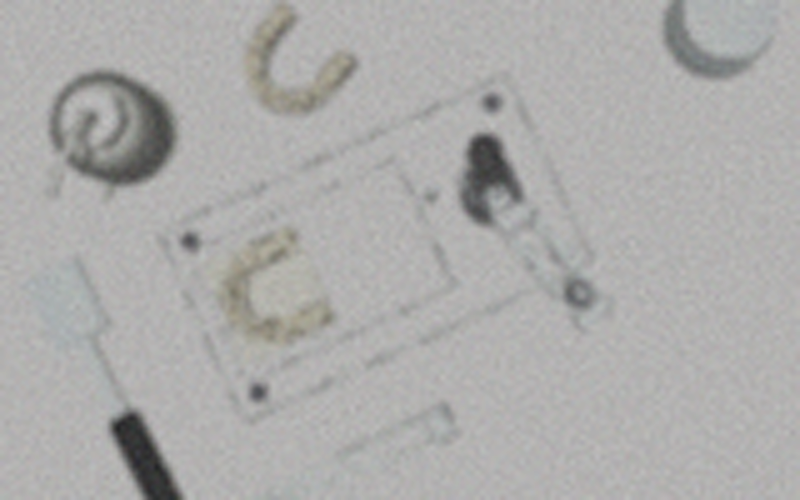

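View pics/sidec.png

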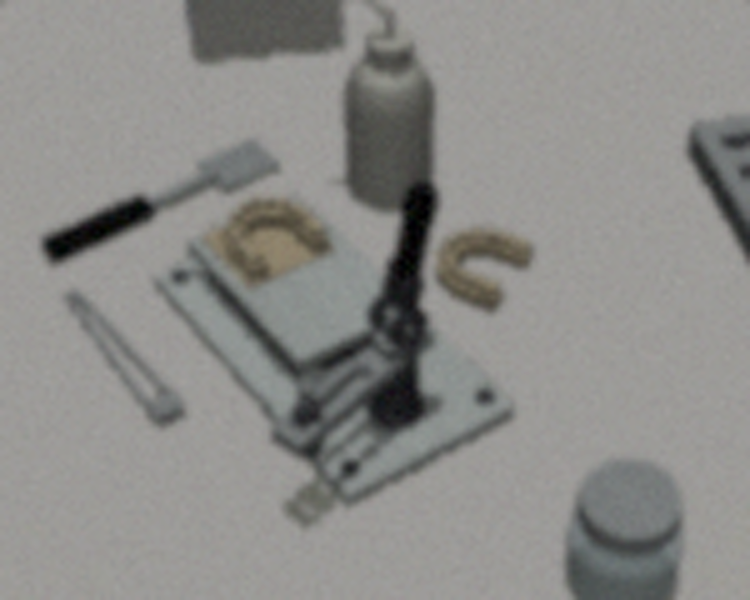

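The topc crop shows the jig's corners at (165,238), (505,75), (592,258) and (250,420). The stop pin is at (432,196), the pad nut at (578,293), and the lever grip runs from (495,190) up to its tip at about (484,143). In the sidec crop the lever tip is at (421,190) and the lever pin at about (402,320).

```bash
cat > h.py <<'E'
import numpy as np,cv2
from scipy.spatial.transform import Rotation as R
from rig import r,cams
def ray(f,uv):
    K=np.array([[f['fx'],0,f['cx']],[0,f['fy'],f['cy']],[0,0,1]])
    p=cv2.undistortPoints(np.array([[uv]],float),K,f['D'])[0,0]
    d=R.from_euler('xyz',f['orientation']).as_matrix()@np.r_[p,1]
    return f['position'],d
def plane(f,uv,z):
    o,d=ray(f,uv);return o+d*(z-o[2])/d[2]
def cross(rays):
    A=0;b=0
    for o,d in rays:
        d=d/np.linalg.norm(d);P=np.eye(3)-np.outer(d,d);A=A+P;b=b+P@o
    return np.linalg.solve(A,b)
E
python3 - <<'E'
from h import *
np.set_printoptions(precision=1,suppress=True)
t=cams.grab_frame('top');s=cams.grab_frame('side')
T=lambda u,v:(180+(u+.5)/5-.5,155+(v+.5)/5-.5); S=lambda u,v:(180+(u+.5)/5-.5,150+(v+.5)/5-.5)
c=np.array([plane(t,T(*p),12)[:2] for p in[(165,238),(505,75),(592,258),(250,420)]])
print(c,[np.linalg.norm(c[i]-c[i-1]) for i in range(4)])
v=(c[0]-c[1])+(c[3]-c[2]);yaw=np.arctan2(-v[0],v[1])
w=(c[1]-c[2])+(c[0]-c[3]);yaw2=np.arctan2(w[1],w[0]);print('yaw',yaw,yaw2)
m=c.mean(0);
J=R.from_euler('z',yaw).as_matrix()[:2,:2]
print('mid',m)
# side corners check
c2=np.array([plane(s,S(*p),12)[:2] for p in[(157,283),(513,408),(345,500)]]);print('side corners',c2)
toj=lambda p:J.T@(np.asarray(p)[:2]-m)
print('pin',toj(plane(t,T(432,196),68)))
print('screws',[toj(plane(t,T(*p),12)) for p in[(190,241),(491,102),(258,392)]])
print('nut',toj(plane(t,T(578,293),85)),plane(t,T(578,293),85))
tip=cross([ray(t,T(484,143)),ray(s,S(421,192))]);print('tip',tip,toj(tip))
E
```

```text
[[539.5 174.3]
 [641.3 -39.2]
 [526.2 -93. ]
 [425.7 120.9]] [np.float64(125.71712937741718), np.float64(236.5377938029221), np.float64(126.99276597248192), np.float64(236.29503926119077)]
yaw 0.44209861268606554 0.43847401802590735
mid [533.2  40.8]
side corners [[427.1 112.3]
 [638.8 -43.5]
 [522.2 -97.6]]
pin [ 11.9 -43.3]
screws [array([ 54.4, 104.7]), array([  51.9, -103.2]), array([-49.2, 106.4])]
nut [-77.8 -96. ] [504.  -79.3  85. ]
tip [583.7 -21.7 181.9] [ 18.9 -78.1]
```

```bash
python3 -m crank '[[-0.026,-0.026,0,0,0,0.141,0.5],[-0.052,-0.052,0,0,0,0.282,1],[-0.078,-0.078,0,0,0,0.424,1],[-0.104,-0.104,0,0,0,0.565,1],[-0.130,-0.130,0,0,0,0.707,1]]' 40
python3 -m crank '[[-0.04,-0.003,0,0,0,0,1],[-0.08,-0.005,0,0,0,0,1],[-0.12,-0.008,0,0,0,0,1],[-0.16,-0.01,0,0,0,0,1],[-0.2,-0.012,0,0,0,0,1]]'
python3 -m crank '[[-0.04,-0.003,0,0,0,0,1],[-0.08,-0.005,0,0,0,0,1],[-0.12,-0.008,0,0,0,0,1],[-0.16,-0.01,0,0,0,0,1],[-0.2,-0.012,0,0,0,0,1]]'
python3 -c "
from rig import r;print(r.sense(),r.finger_overhang)"
```

```text
clock: 0.7
eef_pos: [321.9, 396.7, 250.2]
tcp_rot: [-3.142, 0.0, 2.006]
contact_force: [0.0, -0.5, 0.5]
opening: 0.141
grasp_force: 0.0
clock: 1.2
eef_pos: [396.4, 210.5, 250.4]
tcp_rot: [3.141, 0.0, 2.012]
contact_force: [0.5, 0.5, 0.6]
opening: -0.005
grasp_force: 0.0
clock: 1.7
eef_pos: [471.0, 24.4, 250.4]
tcp_rot: [3.141, 0.0, 2.012]
contact_force: [0.6, 0.3, 0.4]
opening: -0.0
grasp_force: 0.0
{'clock': 1.7, 'qpos': array([ 4.86243657e-02,  1.11295399e-01,  1.95007521e+00,  8.48863931e-05,
        1.07990405e+00, -3.92325772e-01]), 'qvel': array([-0.8202342 ,  0.19928233, -0.23121399,  0.00212959,  0.02448167,
       -0.81180053]), 'joint_efforts': array([  5.60560852, -43.62691641, -30.36308169,  -0.13494713,
         0.19732523,   1.30877461]), 'eef_pos': array([471.01008329,  24.44666999, 250.40375965]), 'tcp_rot': array([3.14127019e+00, 5.23946926e-05, 2.01170645e+00]), 'contact_force': array([0.56419318, 0.29442369, 0.36098853]), 'wrist_torque': array([ 0.00097061, -0.02743754, -0.00579723]), 'grasp_force': 0.0, 'opening': -0.0001031195712651537} 19.0
```

```bash
python3 -m crank '[[-0.04,-0.002,0,0,0,0,1],[-0.08,-0.005,0,0,0,0,1],[-0.12,-0.007,0,0,0,0,1],[-0.145,-0.008,0,0,0,0,1],[-0.145,-0.008,0,0,0,0,1]]'
python3 -m crank '[[0,0,0.025,0,0,0,1],[0,0,0.05,0,0,0,1],[0,0,0.075,0,0,0,1],[0,0,0.1,0,0,0,1],[0,0,0.1,0,0,0,1]]'
python3 - <<'E'
from h import *
a=cams.grab_frame('side')['image'][...,::-1][150:270,180:330];b=cams.grab_frame('top')['image'][...,::-1][155:255,240:310]
a=cv2.resize(a,None,fx=3.33,fy=3.33,interpolation=2);b=cv2.resize(b,None,fx=4,fy=4,interpolation=2)
c=np.zeros((400,790,3),np.uint8);c[:a.shape[0],:a.shape[1]]=a[:400];c[:b.shape[0],505:505+b.shape[1]]=b
cv2.imwrite('pics/s1.png',c)
E
```

```text
clock: 2.2
eef_pos: [526.3, -111.2, 250.1]
tcp_rot: [3.141, 0.001, 2.009]
contact_force: [0.1, 1.0, -0.8]
opening: -0.001
grasp_force: 0.0
clock: 2.7
eef_pos: [522.8, -107.3, 147.4]
tcp_rot: [-3.137, -0.004, 2.012]
contact_force: [-0.1, -0.3, -0.4]
opening: 0.001
grasp_force: 0.0
```

View pics/s1.png

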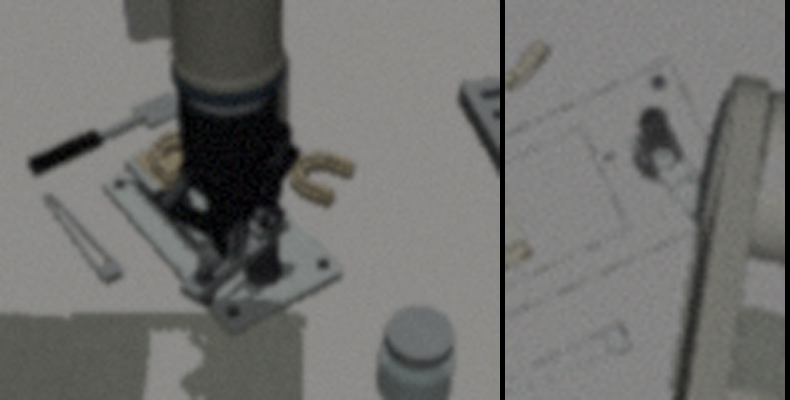

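The side view (s1) shows the gripper's shut fingers near (225,255), on the near side of the strap and clear of the lever at (290,150). I'll back off slightly, descend, then sweep.

```bash
python3 -m crank '[[-0.012,0,0,0,0,0,1],[-0.012,0,0.02,0,0,0,1],[-0.012,0,0.045,0,0,0,1],[-0.012,0,0.07,0,0,0,1],[-0.012,0,0.07,0,0,0,1]]'
python3 - <<'E'
from h import *
a=cams.grab_frame('side')['image'][...,::-1][150:270,180:330];b=cams.grab_frame('wrist')['image'][...,::-1]
a=cv2.resize(a,None,fx=2.66,fy=2.66,interpolation=2);b=cv2.resize(b,(400,300))
c=np.zeros((330,800,3),np.uint8);c[:a.shape[0],:a.shape[1]]=a;c[:300,400:]=b
cv2.imwrite('pics/s2.png',c)
p=r.sense()['eef_pos'];print(p, R.from_euler('z',.441).as_matrix().T@(p-[534.9,37.2,0]))
E
```

```text
clock: 3.3
eef_pos: [529.8, -119.6, 79.1]
tcp_rot: [-3.14, -0.001, 2.012]
contact_force: [-0.5, -0.0, 0.4]
opening: -0.006
grasp_force: 0.0
[ 531.29229358 -119.82958449   81.3613359 ] [ -70.28967662 -140.46589377   81.3613359 ]
```

View pics/s2.png

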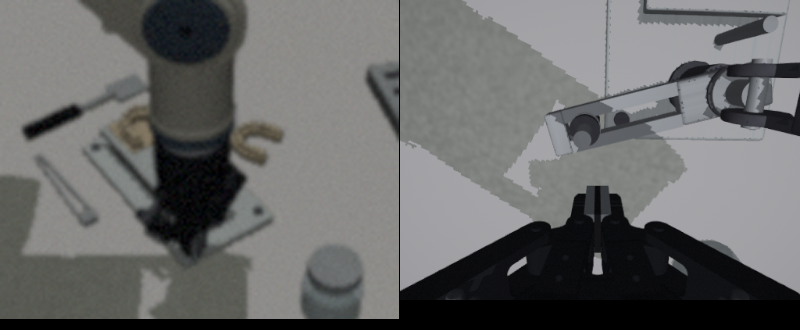

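The wrist view shows the strap across the image, from (560,135) to the post at (740,95), with the pad at (585,130). The fingers at (597,190) are just behind it, and the stop pin's at (770,25). Now I'll sweep along the arc.

```bash
python3 -m crank '[[0.015,0.003,0.003,0,0,0,1],[0.026,0.007,0.003,0,0,0,1],[0.033,0.003,0.003,0,0,0,1],[0.04,0,0.003,0,0,0,1],[0.0455,-0.001,0.003,0,0,0,1]]'
python3 -m crank '[[0.011,-0.002,0,0,0,0,1],[0.022,-0.003,0,0,0,0,1],[0.033,-0.001,0,0,0,0,1],[0.044,0.001,0,0,0,0,1],[0.054,0.006,0,0,0,0,1]]'
python3 -m crank '[[0.01,0.005,0,0,0,0,1],[0.018,0.013,0,0,0,0,1],[0.025,0.021,0,0,0,0,1],[0.028,0.026,0,0,0,0,1],[0.028,0.026,0,0,0,0,1]]'
python3 - <<'E'
from h import *
b=cams.grab_frame('wrist')['image'][...,::-1]
cv2.imwrite('pics/s3.png',b)
p=r.sense();print(p['contact_force']);p=p['eef_pos'];print(p, R.from_euler('z',.441).as_matrix().T@(p-[534.9,37.2,0]))
E
```

```text
clock: 3.9
eef_pos: [509.6, -78.0, 77.7]
tcp_rot: [3.141, 0.0, 2.012]
contact_force: [0.9, -1.3, 0.9]
opening: 0.0
grasp_force: 0.6
clock: 4.4
eef_pos: [491.9, -26.2, 77.2]
tcp_rot: [-3.141, -0.0, 2.012]
contact_force: [0.3, -2.7, 0.6]
opening: -0.001
grasp_force: 0.7
clock: 4.9
eef_pos: [504.8, 10.0, 77.3]
tcp_rot: [3.141, 0.0, 2.013]
contact_force: [0.6, -0.3, 0.1]
opening: -0.001
grasp_force: 0.0
[-0.7896999  -0.2680052  -0.53513993]
[504.40045114   9.6251765   77.20563063] [-39.35166087 -11.91806021  77.20563063]
```

View pics/s3.png

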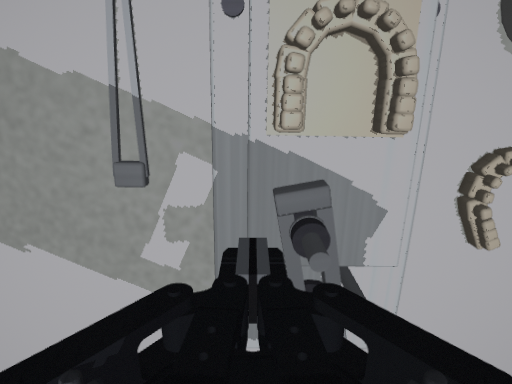

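The wrist view (s3) shows the strap over the platform, still tilted a little, with its screw at (315,240) and the fingers at (252,250) to its left. The print is clear. I'll press on gently to the stop.

```bash
python3 -m crank '[[0.002,0.004,0,0,0,0,1],[0.004,0.007,0,0,0,0,1],[0.006,0.01,0,0,0,0,1],[0.006,0.012,0,0,0,0,1],[0.006,0.013,0,0,0,0,1]]'
python3 -m crank '[[0,0.001,0,0,0,0,1],[0,0.002,0,0,0,0,1],[0,0.002,0,0,0,0,1]]'
```

```text
clock: 5.45
eef_pos: [513.2, 20.4, 77.2]
tcp_rot: [-3.141, -0.0, 2.012]
contact_force: [-1.2, -0.5, 0.6]
opening: 0.001
grasp_force: 0.6
clock: 5.75
eef_pos: [515.1, 21.1, 77.2]
tcp_rot: [-3.141, -0.0, 2.012]
contact_force: [-0.9, 0.9, -0.2]
opening: 0.003
grasp_force: 0.4
```

```bash
python3 -m crank '[[0,0.001,0,0,0,0,1],[0,0.002,0,0,0,0,1],[0,0.002,0,0,0,0,1]]'; python3 -c "
from h import *
p=r.sense()['eef_pos'];print(R.from_euler('z',.441).as_matrix().T@(p-[534.9,37.2,0]))"
```

```text
clock: 6.05
eef_pos: [515.6, 21.6, 77.0]
tcp_rot: [-3.139, -0.001, 2.012]
contact_force: [-5.3, -1.9, 3.0]
opening: 0.0
grasp_force: 3.2
[-24.10767231  -5.90829669  77.02218441]
```

```bash
python3 -m crank '[[0,0.0005,0,0,0,0,1],[0,0.001,0,0,0,0,1],[0,0.001,0,0,0,0,1]]'; python3 -m crank '[[0,-0.01,0,0,0,0,1],[0,-0.03,0,0,0,0,1],[0,-0.03,-0.04,0,0,0,1],[0,-0.03,-0.08,0,0,0,1],[0,-0.03,-0.12,0,0,0,1]]';  python3 - <<'E'
from h import *
b=cams.grab_frame('wrist')['image'][...,::-1]
cv2.imwrite('pics/s4.png',b)
E
```

```text
clock: 6.35
eef_pos: [515.8, 21.7, 76.9]
tcp_rot: [-3.137, -0.001, 2.012]
contact_force: [-8.2, -4.5, 4.4]
opening: 0.001
grasp_force: 4.6
clock: 6.85
eef_pos: [490.6, 9.4, 198.8]
tcp_rot: [3.141, 0.0, 2.011]
contact_force: [0.2, 0.1, 0.1]
opening: -0.003
grasp_force: 0.0
```

View pics/s4.png

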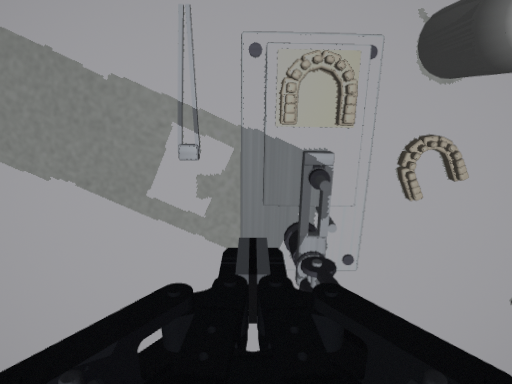

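The strap now lies along the jig, against the stop pin at (330,225), and the print is untouched. Next I'll move beside the lever on its -x side.

```bash
python3 -m crank '[[-0.02,0,0,0,0,0,1],[-0.045,0,0,0,0,0,1],[-0.069,0,0.002,0,0,0,1],[-0.069,0.01,0.002,0,0,0,1],[-0.069,0.02,0.002,0,0,0,1]]'
python3 - <<'E'
from h import *
a=cams.grab_frame('side')['image'][...,::-1][150:270,180:330];b=cams.grab_frame('wrist')['image'][...,::-1]
a=cv2.resize(a,None,fx=2.66,fy=2.66,interpolation=2);b=cv2.resize(b,(400,300))
c=np.zeros((330,800,3),np.uint8);c[:a.shape[0],:a.shape[1]]=a;c[:300,400:]=b
cv2.imwrite('pics/s5.png',c)
p=r.sense()['eef_pos'];print(R.from_euler('z',.441).as_matrix().T@(p-[534.9,37.2,0]))
E
```

```text
clock: 7.4
eef_pos: [538.8, -44.4, 195.2]
tcp_rot: [3.141, 0.0, 2.01]
contact_force: [-1.0, 0.1, 0.4]
opening: -0.001
grasp_force: 0.0
[-30.38037859 -74.79630035 195.29171959]
```

View pics/s5.png

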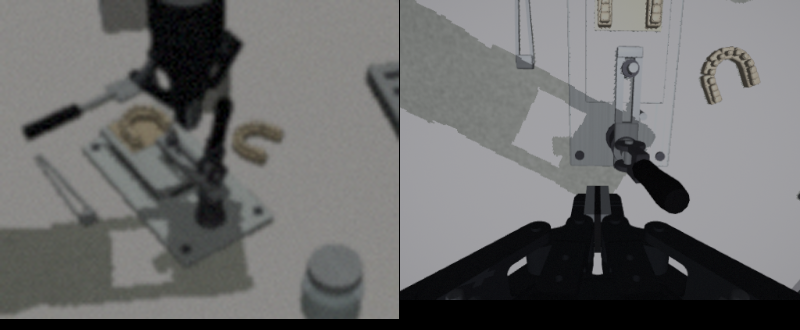

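In the wrist view the lever's grip ends at (670,195), level with the fingers at (597,195), and the strap is straight with its screw at (632,68). Now I'll push along the lever's arc.

```bash
python3 -m crank '[[0,0.012,0,0,0,0,1],[0,0.025,0,0,0,0,1],[0,0.037,0.002,0,0,0,1],[0,0.05,0.006,0,0,0,1],[0,0.061,0.011,0,0,0,1]]'
python3 -m crank '[[0,0.01,0.007,0,0,0,1],[0,0.02,0.016,0,0,0,1],[0,0.0275,0.026,0,0,0,1],[0,0.0315,0.033,0,0,0,1],[0,0.035,0.041,0,0,0,1]]'
python3 -m crank '[[0,0.002,0.006,0,0,0,1],[0,0.004,0.011,0,0,0,1],[0,0.004,0.011,0,0,0,1]]'
python3 -c "
from h import *
p=r.sense()['eef_pos'];print(R.from_euler('z',.441).as_matrix().T@(p-[534.9,37.2,0]))"
```

```text
clock: 8.0
eef_pos: [594.8, -17.6, 184.3]
tcp_rot: [3.141, 0.0, 2.012]
contact_force: [-0.5, -1.2, 3.3]
opening: 0.002
grasp_force: 1.9
clock: 8.5
eef_pos: [625.7, -3.1, 142.6]
tcp_rot: [3.141, 0.0, 2.012]
contact_force: [1.4, 0.3, 5.7]
opening: 0.003
grasp_force: 2.3
clock: 8.8
eef_pos: [628.4, -1.6, 131.3]
tcp_rot: [-3.141, -0.0, 2.012]
contact_force: [0.5, -0.2, 1.5]
opening: 0.001
grasp_force: 0.2
[ 67.98953158 -75.01233972 131.33906901]
```

Now down in small steps until the force rises.

```bash
for i in 1 2; do python3 -m crank '[[0,0,0.001,0,0,0,1],[0,0,0.002,0,0,0,1],[0,0,0.002,0,0,0,1]]' | egrep 'eef|contact'; done
```

```text
eef_pos: [628.4, -1.6, 130.4]
contact_force: [0.3, 0.7, 3.1]
eef_pos: [628.8, -1.5, 128.4]
contact_force: [0.2, 1.9, 4.0]
```

```bash
for i in 1 2; do python3 -m crank '[[0,0,0.001,0,0,0,1],[0,0,0.0015,0,0,0,1],[0,0,0.0015,0,0,0,1]]' | egrep 'eef|contact'; done
```

```text
eef_pos: [629.0, -1.5, 126.9]
contact_force: [1.5, 2.2, 4.5]
eef_pos: [629.1, -1.5, 125.8]
contact_force: [0.3, 2.9, 7.2]
```

```bash
for i in 1 2; do python3 -m crank '[[0,0,0.0005,0,0,0,1],[0,0,0.001,0,0,0,1],[0,0,0.001,0,0,0,1]]' | egrep 'eef|contact'; done
```

```text
eef_pos: [629.3, -1.4, 125.5]
contact_force: [-1.5, 3.3, 13.3]
eef_pos: [629.4, -1.4, 125.3]
contact_force: [-3.0, 2.4, 19.3]
```

It's on its hard stop: 19 N, and the height has stopped falling at the level I predicted. I'll retreat and check.

```bash
python3 -m crank '[[0,0,-0.02,0,0,0,1],[0,0,-0.06,0,0,0,1],[0,0,-0.1,0,0,0,1],[0,-0.04,-0.14,0,0,0,1],[0,-0.08,-0.14,0,0,0,1]]'; python3 -m crank '[[-0.04,-0.03,0,0,0,0,1],[-0.08,-0.06,0,0,0,0,1],[-0.1,-0.07,0,0,0,0,1],[-0.1,-0.07,0,0,0,0,1],[-0.1,-0.07,0,0,0,0,1]]'
python3 - <<'E'
from h import *
a=cams.grab_frame('side')['image'][...,::-1][150:270,180:330];b=cams.grab_frame('wrist')['image'][...,::-1]
a=cv2.resize(a,None,fx=2.66,fy=2.66,interpolation=2);b=cv2.resize(b,(400,300))
c=np.zeros((330,800,3),np.uint8);c[:a.shape[0],:a.shape[1]]=a;c[:300,400:]=b
cv2.imwrite('pics/s6.png',c)
E
```

```text
clock: 11.1
eef_pos: [558.1, -36.1, 266.9]
tcp_rot: [3.137, 0.003, 2.013]
contact_force: [0.4, -0.4, 0.3]
opening: 0.001
grasp_force: 0.0
clock: 11.6
eef_pos: [535.0, -156.3, 262.7]
tcp_rot: [-3.141, -0.001, 2.01]
contact_force: [-1.0, -1.0, 0.2]
opening: -0.003
grasp_force: 0.0
```

View pics/s6.png

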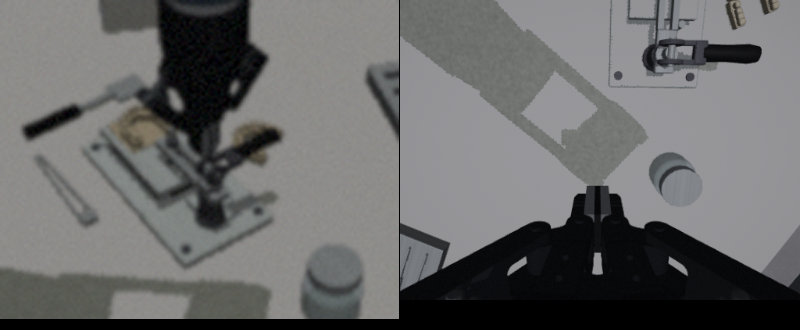

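The wrist view shows the lever lying level along jig +x, its grip from (700,52) to (760,55). The strap is still straight along the jig, and the jar and the arch model haven't moved. I'll hand it in.

```bash
python3 -c "
from rig import sign_off;print(sign_off())"
```

```text
the job is handed in; nothing more can be done
None
```

The job is handed in with the platform clamped: the strap is against its stop pin and the cam lever is down on its stop. The robot is clear of everything, the last pictures show nothing else on the bench moved, and it took about 12 s of the 54 s allowed.

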